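# Take the clogged bayonet filter out of the bench dust extractor

## Task

The filter of the bench dust extractor is clogged: swing its lever round anticlockwise, past the spring catch, to the end stop so that the bayonet is released, then lift the filter straight out by its knob and stand it upright on the floor of the rectangular steel tray. Set it down, do not drop it, let go of it, and leave the tray and the other things on the bench where they are.

Things in the scene. Friction and masses are not known exactly. Their poses are not given: they have to be found in the camera images.
- filter: Bayonet filter cartridge, loose, 0.2-0.4 kg. Origin: centre of underside; z along its axis, x along its lever. White pleated cylinder 48 mm diameter and high, two lugs along +x and -x (12 wide, tips 32 mm from axis, heights 33-40), black flange 84 mm across at heights 48-54. Seated, its flange lies on the port's plate, underside 48 mm below the plate's top, 2 mm play up and sideways.
- knob (a point): Point on the filter's axis 80 mm above its underside, inside the round black knob (28 mm diameter, heights 54 to 92 mm above the underside) by which it is lifted: 12 mm below the knob's top, a good grip height. Grip across the lever (fingers closing at right angles to it) so that no finger stands on the lever.
- lever_end (a point): Outer end, at half height, of the filter's one radial lever: 78 mm from the axis, 63 mm above the underside. The lever is a black blade 10 mm thick, at heights 54 to 72 mm, running from the knob outwards; push its side, best near its end (beyond the flange, 42 to 78 mm from the axis).
- extractor: Dust extractor, a cream box fixed to the bench. Origin on the bench under the filter port; in its frame the box spans x -100 to 120 mm, y -80 to 160 mm, lid 97 mm high. At the start the lever is locked 69 to 87 degrees clockwise (from above) from the extractor's +x. It is released when turned anticlockwise to a hard stop, where the lever points along +x within about 5 degrees.
- port (a point): Centre of the port, at the top of its 100 x 100 mm aluminium plate, 100 mm above the bench. A spring catch rubs from about 60 to 10 degrees before the end stop (some 5 to 20 N near the lever's end), then lets go. Only at the stop can the lugs rise through the slot in the plate. Raised 50 mm, the filter is clear of the plate.
- tray: Rectangular open steel tray, loose, 0.6 kg, 180 mm (its x) by 130 mm (its y), 25 mm high, walls and floor about 4 to 5 mm thick. Origin: centre of its underside. The filter is to stand in it, upright on its cylinder; flange and lever then pass above the walls.
- tray_in (a point): Centre of the tray's inner floor.
- dish: Bystander: round glass bowl, 110 mm across, 50 mm high, loose. It and the tray may have changed places. Origin: centre of its underside.
- bench_block: Bystander: square steel block 70 x 70 x 20 mm, loose. Origin: centre of its underside.
- hammer: Bystander: hammer 220 mm long, lying beyond the extractor.
- flux_jar: Bystander: small clear jar, 44 mm in diameter, 45 mm high. Origin: centre of its underside.
- wax_pot: Bystander: small aluminium pot, 52 mm in diameter, 34 mm high. Origin: centre of its underside.
- brush: Bystander: bench brush 170 mm long, lying on the bench.
There are look-alikes about, which are no part of the job. What is shaped like the filter but yellow is not meant.

How it is judged:
On the way, in this order (a step that is already met when the one before it is completed fails the run):
1. the lever is turned to the release position with the filter still down in its port (angle between the x axis of filter and the x axis of extractor, either way round below 0.21 rad and distance between filter and port below 0.056 m and z of filter in the frame of extractor below 0.058 m), for 0.1 s.
2. the filter is lifted clear of the port (z of filter in the frame of extractor above 0.1 m), for 0.1 s.
At the end, for the whole second after the job is handed in: The filter stands at rest on the tray's floor, its cylinder wholly inside the walls (axis within 66 mm of the tray's centre along its length and 41 mm across), its underside within 9 mm of the tray's underside, tilted less than 0.1 rad, with the tray flat on the bench (x of filter in the frame of tray between -0.066 and 0.066 m and y of filter in the frame of tray between -0.041 and 0.041 m and z of filter in the frame of tray between 0.001 and 0.009 m and angle between filter's own z axis and vertical below 0.1 rad and angle between tray's own z axis and vertical below 0.05 rad and linear speed of filter below 0.02 m/s); the robot touches nothing.
It fails at once if the filter is let go in the air, its underside more than 30 mm above the bench, away from the extractor's port (contact force between each of the arm, the fingers, tray and filter below 0.02 N and height (world z) of filter above 0.03 m and distance between filter and port above 0.11 m).
It fails at once if a bystander is moved by more than 30 mm (distance of any of dish, bench_block, hammer, flux_jar, wax_pot, brush from where it was at the start of the episode above 0.03 m).
It fails at once if the tray is pushed more than 60 mm (distance of tray from where it was at the start of the episode above 0.06 m).
It also fails if it takes over 58 s, if anything falls off the work surface, if the arm or the gripper's body presses on something with over 40 N, if the wrist force passes 120 N, or if a joint passes its speed limit or range.

## Robot

A 7-joint arm with a two-finger parallel gripper is mounted at the origin on the work surface. World frame = base frame: x ahead of the robot, y to its left, z up, the work surface at z = 0. Lengths are in m, angles in rad, forces in N, time in s.
With the tool pointing down it reaches from about 0.425 to 0.925 m from the base axis. Payload 6.8 kg.
Tool frame: the origin (TCP) lies at the very end of the fingers, on their centre line; the grasp point (between the pads) lies 19 mm behind it (grip_point_offset is the distance from the TCP to the grasp point, in m); z points along the fingers, y is the line along which they close (so a half turn about z gives the same grasp; the last joint's range is limited). The gripper opens to 85 mm and grips with 20 to 120 N. Pads are 22 mm wide; open, the fingers measure 114 mm over their backs; the gripper's body (76 mm by 85 mm) begins 54 mm behind the grasp point. The pads swing forward as they close: fully open they stand 13 mm farther back than shut.
Start: joints at [-1.248, 0.477, 0.022, 1.555, -0.011, 1.109, -0.083], TCP at [0.282, 0.613, 0.231] pointing down, gripper open.
Joint ranges: [-2.96, 2.96], [-0.34, 2.1], [-1.41, 1.46], [0.24, 2.44], [-1.37, 4.51], [0.17, 1.92], [-2.96, 2.96]. Speed limits (rad/s): [2.39, 2.39, 3.14, 3.14, 3.14, 3.14, 3.14].

## Interface

Orientations are given as a unit quaternion [w, x, y, z].
In Python, from station import * gives the robot as it stands.
- The arm moves only by the tool carry_out, never from a script. Its argument "rows" is text: rows parted by semicolons, each of 4 numbers parted by spaces: the shift along the world's x, y, z in mm, then the turn about the world's z in degrees. In form: dx dy dz yaw; .... A call has 1 to 10 rows; each row shifts and turns the commanded pose from where the row before left it; what a row does not reach is not made up. A row lasts 1/8 s, in which the tool goes at most 62.5 mm and 10.7 degrees, less where a joint would pass 70% of its speed; a pose out of reach is approached as far as the arm can. A call is refused whole if a number of a shift passes 62.5 or a number of a turn 10.7, either way. A call with a gripper value outside its range is refused whole. "claw" is the finger opening in mm, from 0 to 85.4, set as the call begins (left out, the last holds). The fingers move at their own pace and stop on an object; "force" is the grip in N (left out, the last holds). Time passes only in rows, so rows that do not move let the fingers close. It gives the time, the measured TCP pose, the force, the opening and the grip force at its end, in the units of the state.
- get_obs(): the state, without advancing time (a new reading comes with each control period).
- read_camera(name): name is "scene" or "top" or "wrist"; returns a dict with "img" (384x512x3 uint8, blue, green, red), "fov_y" (degrees; the focal length in pixels is half the picture's height over the tangent of half this angle, whatever the lens; pixels are square), "cx", "cy" (the principal point, pixels), "distortion" ([k1, k2, p1, p2, k3] as OpenCV has them; the pictures are not rectified), "world_to_cam" (4x4, takes a point from world to camera coordinates). Camera axes: x right, y up, looking along -z (the intrinsics and any distortion apply to the point x, -y, -z); pixel columns grow to the right and rows downward; lengths in m; the calibration is good to about 2 mm. A picture is of the moment at which its call begins. There is no depth.
- hand_in(): hands the job in; it is judged then, once.
Trained networks look in the newest picture that a camera, given by its name, has taken for a name from the list of things; names that differ only in an ending like _2 or _b are one class to them, and where a whole thing is asked for, a point or a joint stands for the part that bears it (a point fixed in the world has none). Each returns a list of dicts, best first, with "confidence" (0 to 1); they miss things now and then, are a little off and sometimes report something else, mostly with a low value. They report only what shows in the picture. A call takes as long as a camera call. They do not tell look-alikes from the thing itself.
- recognise(camera, thing): "centre" ([column, row] in pixels, amid what is visible of it).
- outline_of(camera, thing): "pixels" (384x512 bool, what is visible of it) and "centre" ([column, row] in pixels, amid what is visible of it).
- place_of(camera, thing): "centre" ([column, row] in pixels: a listed point, or the origin of a listed thing).
The state is a dict: "t": time; "q": joint angles; "joint_vel": joint speeds; "joint_torque": joint torques, N m; "eef_pos": TCP position; "tool_rot": TCP orientation; "contact_force": force on the tool from outside, world axes, zero at the start; "torque": the same for the moment, N m; "gripper_width": opening from 0.0 (shut) to 1.0 (fully open); "grasp_force": force on a finger pad.
Only numpy, scipy, OpenCV 4.12 (cv2) and the standard library are available. Lean on these libraries where they do the work, as an engineer would, in place of code of your own. Each camera call takes 0.05 s, during which the arm holds its last target. There are 200 camera calls.

## Working session

There is one attempt and no reset: what is moved stays moved. The work goes in short steps, Python scripts to look and compute and a tool call to move; the robot and the scene stay as the last step left them, time stands still between calls to the robot, and variables do not carry over. Pictures are saved under pics/ and viewed, at most 10 in all, crops included, and the job is handed in when it is done.

Besides the shell and the picture viewer there is one more tool, called after ">>>" as a command line: name --argument value ..., lists and objects as JSON in quotes. carry_out: Moves the arm, as the interface text tells. Its arguments: {"type":"object","properties":{"rows":{"type":"string"},"claw":{"type":"number"},"force":{"type":"number"}},"required":["rows"]}

```bash
mkdir -p pics; cat > h.py <<'E'
from station import *
import numpy as np, cv2
def K(c):
    f=c["img"].shape[0]/2/np.tan(np.radians(c["fov_y"])/2)
    return np.array([[f,0,c["cx"]],[0,f,c["cy"]],[0,0,1.]])
def ray(c,p):
    u=cv2.undistortPoints(np.array([[p]],float),K(c),np.array(c["distortion"],float))[0,0]
    T=np.array(c["world_to_cam"]);R=T[:3,:3]
    d=R.T@np.array([u[0],-u[1],-1.]);return -R.T@T[:3,3],d/np.linalg.norm(d)
def atz(c,p,z):
    o,d=ray(c,p);return o+d*(z-o[2])/d[2]
def tri(rs):
    A=sum(np.eye(3)-np.outer(d,d) for o,d in rs);b=sum((np.eye(3)-np.outer(d,d))@o for o,d in rs)
    x=np.linalg.solve(A,b);return x,[round(1000*np.linalg.norm(np.cross(x-o,d)),1) for o,d in rs]
def proj(c,X):
    T=np.array(c["world_to_cam"]);X=(T[:3,:3]@np.atleast_2d(X).T).T+T[:3,3]
    X=X*[1,-1,-1]
    return cv2.projectPoints(X,np.zeros(3),np.zeros(3),K(c),np.array(c["distortion"],float))[0][:,0]
E
python3 - <<'E'
from h import *
np.set_printoptions(precision=3,suppress=True)
C={}
for n in("scene","top"):
    C[n]=read_camera(n);cv2.imwrite(f"pics/{n}0.png",C[n]["img"])
    c=C[n];print(n,c["fov_y"],-np.array(c["world_to_cam"])[:3,:3].T@np.array(c["world_to_cam"])[:3,3])
big=np.hstack([C["scene"]["img"],C["top"]["img"]]);cv2.imwrite("pics/a.png",cv2.resize(big,(800,300),interpolation=cv2.INTER_AREA))
for t in("knob","lever_end","port","tray","tray_in","extractor","filter","dish","bench_block","hammer","flux_jar","wax_pot","brush"):
    for n in C:
        print(t,n,[(np.round(r["centre"],1),round(r["confidence"],2)) for r in place_of(n,t)][:4])
print(get_obs())
E
```

```text
scene 44.86636719008108 [1.393 0.364 1.332]
top 48.386569293961216 [ 0.35  -0.011  1.204]
knob scene [(array([301.4, 217.7]), 0.87), (array([376.5, 194. ]), 0.75)]
knob top [(array([191.5, 181.3]), 0.9), (array([115. , 271.1]), 0.65), (array([373. , 265.5]), 0.58)]
lever_end scene [(array([275.8, 220.9]), 0.82), (array([365.3, 180.5]), 0.69)]
lever_end top [(array([218.6, 166.9]), 0.69), (array([134.9, 290.6]), 0.58), (array([387. , 195.9]), 0.37)]
port scene [(array([299.7, 218.8]), 0.69)]
port top [(array([191.6, 182.2]), 0.98), (array([323.6, 154.5]), 0.23)]
tray scene [(array([164.2, 182.5]), 0.92), (array([210.4, 245.8]), 0.2)]
tray top [(array([385.9, 196.9]), 0.59)]
tray_in scene [(array([159.8, 182.3]), 0.92), (array([197.2, 151. ]), 0.75)]
tray_in top [(array([388.2, 198.1]), 0.58)]
extractor scene [(array([296.5, 238.9]), 0.66)]
extractor top [(array([201.3, 189.1]), 0.88), (array([289.3, 141.4]), 0.35)]
filter scene [(array([298.3, 228.7]), 0.92), (array([373.2, 207.1]), 0.77), (array([187.2, 226.1]), 0.72), (array([230.2, 282.3]), 0.41)]
filter top [(array([125.1, 266.4])
[... 427 characters left out ...]
op [(array([371.9, 264.4]), 0.68)]
wax_pot scene [(array([187.8, 223.9]), 0.76)]
wax_pot top [(array([324.8, 157.1]), 0.8)]
brush scene [(array([150.3, 229. ]), 0.89)]
brush top [(array([360.7, 133.6]), 0.82)]
{'t': 1.4, 'q': array([-1.248,  0.477,  0.022,  1.555, -0.011,  1.109, -0.083]), 'joint_vel': array([ 0.001,  0.001, -0.   , -0.001, -0.   , -0.001, -0.   ]), 'joint_torque': array([ -0.001, -59.632,   1.606, -28.154,   0.012,   0.002,  -0.   ]), 'eef_pos': array([0.282, 0.613, 0.231]), 'tool_rot': array([-0.   ,  0.214,  0.977,  0.   ]), 'contact_force': array([-0.835,  0.293, -0.379]), 'torque': array([-0.001,  0.029,  0.014]), 'grasp_force': 0.0, 'gripper_width': 1.0020175463074703}
```

View pics/scene0.png

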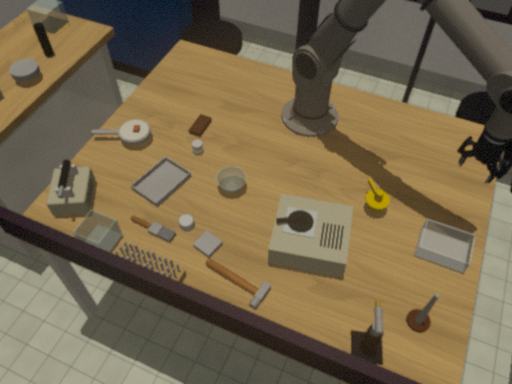

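View pics/top0.png

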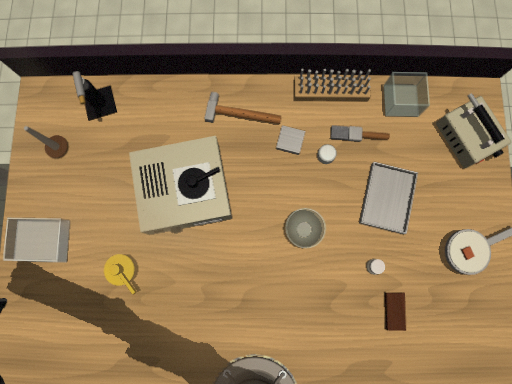

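The clogged filter is the black one on the cream box (scene 300,219; top 193,182). The yellow one (scene 376,196; top 120,269) is the look-alike. There are several tray candidates: top (388,198), the box at top (36,240), and the glass box at top (405,93). I'll triangulate, check sizes, and view one enlarged crop.

```bash
cat > m.py <<'E'
from h import *
np.set_printoptions(precision=4,suppress=True)
s=read_camera("scene");t=read_camera("top")
for n,a,b in(("knob",(301.4,217.7),(191.5,181.3)),("lever",(275.8,220.9),(218.6,166.9)),("port",(299.7,218.8),(191.6,182.2)),("tray_in",(159.8,182.3),(388.2,198.1)),("dish",(231.2,184.9),(305,227)),("block",(211.4,247.3),(287.7,142)),("leftbox",(443,250),(38,241))):
    print(n,*tri([ray(s,a),ray(t,b)]))
def rect(c,nm,z,near):
    for o in outline_of(c[0],nm):
        m=o["pixels"].astype(np.uint8)
        if abs(np.array(o["centre"])-near).max()>25: continue
        k=max(cv2.findContours(m,0,1)[0],key=cv2.contourArea)[:,0]
        P=np.array([atz(c[1],p,z)[:2] for p in k],np.float32)*1000
        r=cv2.minAreaRect(P);print(nm,c[0],o["confidence"],"rect",np.round(r[0],1),np.round(r[1],1),round(r[2],1), len(k))
rect(("top",t),"tray",.025,(388,198));rect(("scene",s),"tray",.025,(162,181))
rect(("top",t),"extractor",.097,(187,185))
# left box corners in top, at z=.025
print("leftbox",[atz(t,p,.025)[:2] for p in((7,219),(69,219),(67,262),(4,261))])
crop=np.hstack([cv2.resize(t["img"][125:240,120:240],(400,383),interpolation=2),cv2.resize(t["img"][150:245,340:440],(400,383),interpolation=2)])
cv2.imwrite("pics/b.png",crop)
E
python3 m.py
```

```text
knob [0.5732 0.1689 0.1231] [np.float64(1.0), np.float64(1.0)]
lever [0.6135 0.0992 0.1174] [np.float64(1.6), np.float64(1.6)]
port [0.5732 0.1669 0.1159] [np.float64(3.9), np.float64(3.9)]
tray_in [ 0.5544 -0.3784 -0.0007] [np.float64(3.3), np.float64(3.3)]
dish [ 0.4674 -0.1336  0.012 ] [np.float64(0.8), np.float64(0.8)]
block [ 0.7197 -0.0872 -0.009 ] [np.float64(1.4), np.float64(1.4)]
leftbox [0.4201 0.6268 0.0053] [np.float64(4.9), np.float64(4.9)]
tray top 0.96 rect [ 550.9 -368.7] [136.3 187.2] 77.0 210
tray scene 0.57 rect [ 561.4 -368. ] [145.1 190.6] 76.0 127
extractor top 0.89 rect [568.3 206.6] [245.7 250.5] 12.1 338
leftbox [array([0.4787, 0.7228]), array([0.4815, 0.5344]), array([0.3604, 0.5304]), array([0.3583, 0.7191])]
```

View pics/b.png

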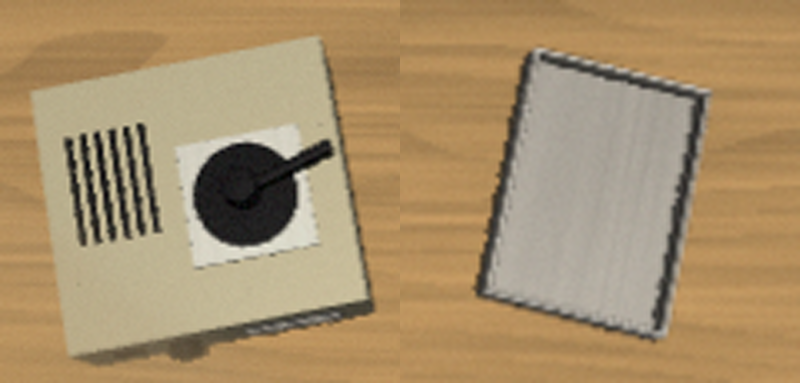

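The black filter stands on the cream box's white plate, with its lever to the right and slightly up in the top view (crop 330,150), which is locked as described. The right crop shows the low steel tray, about 187 x 136 mm, matching 180 x 130. The lever is about 72° clockwise of the extractor's +x. Next I move above the port for a wrist view.

>>> carry_out --rows "29 -50 6 3.7;29 -50 6 3.7;29 -50 6 3.7;29 -50 6 3.7;29 -50 6 3.7;29 -50 6 3.7;29 -50 6 3.7;29 -50 6 3.7;29 -50 6 3.7;29 -50 6 3.7" --claw 0

```text
t: 2.9
eef_pos: [0.5726, 0.1117, 0.2918]
tool_rot: [0.0, -0.108, 0.994, 0.0]
contact_force: [1.0, 1.8, -0.6]
gripper_width: 0.001
grasp_force: 0.0
```

>>> carry_out --rows "0 0 0 0;0 0 0 0"

```text
t: 3.15
eef_pos: [0.5716, 0.1139, 0.2912]
tool_rot: [-0.0, -0.107, 0.994, 0.0]
contact_force: [-0.5, 0.8, 0.1]
gripper_width: 0.001
grasp_force: 0.0
```

```bash
cat > w.py <<'E'
from h import *
import sys
np.set_printoptions(precision=4,suppress=True)
C={n:read_camera(n) for n in("scene","top","wrist")}
print(get_obs()["t"],get_obs()["eef_pos"],get_obs()["tool_rot"])
for t,z in(("knob",.132),("lever_end",.115),("port",.1)):
    for n in C:
        print(t,n,[(np.round(r["centre"],1),round(r["confidence"],2),atz(C[n],r["centre"],z)) for r in place_of(n,t)][:2])
cv2.imwrite("pics/%s.png"%sys.argv[1],np.hstack([cv2.resize(C["wrist"]["img"],(480,360)),cv2.resize(C["scene"]["img"][215:275,408:482],(320,360),interpolation=2)]))
np.save("w_%s.npy"%sys.argv[1],C,allow_pickle=True)
E
python3 w.py w1
```

```text
3.3 [0.5712 0.1152 0.2911] [-0.0003 -0.1087  0.9941  0.0003]
knob scene [(array([305.6, 216.2]), 0.88, array([0.5688, 0.1794, 0.132 ])), (array([376.3, 190.3]), 0.62, array([0.3772, 0.3552, 0.132 ]))]
knob top [(array([116.1, 269.4]), 0.97, array([0.3439, 0.3517, 0.132 ]))]
knob wrist [(array([301.8, 184.5]), 0.88, array([0.5747, 0.1664, 0.132 ])), (array([293.8, 161.1]), 0.29, array([0.5519, 0.1515, 0.132 ]))]
lever_end scene [(array([364.3, 182.8]), 0.86, array([0.3482, 0.3098, 0.115 ])), (array([274.8, 224.1]), 0.85, array([0.6251, 0.0989, 0.115 ]))]
lever_end top [(array([137.2, 291.1]), 0.78, array([0.2907, 0.2997, 0.115 ]))]
lever_end wrist [(array([231.2, 197.4]), 0.7, array([0.6116, 0.0957, 0.115 ]))]
port scene [(array([303.4, 222.4]), 0.68, array([0.5723, 0.1764, 0.1   ]))]
port top []
port wrist []
```

View pics/w1.png

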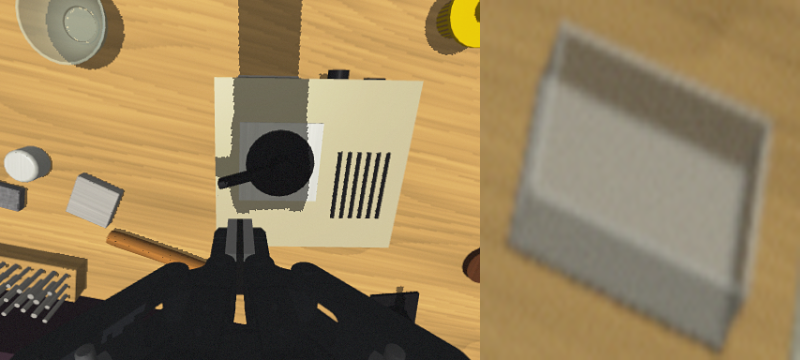

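The right crop shows the left box has tall walls (about 50 mm), so it isn't the tray. The low steel one is. In the wrist view the black knob is at about (280,163) and the lever end at (220,184). The axis is at (0.574,0.167) and the lever heading is about -61°. I descend beside the lever with the fingers shut.

>>> carry_out --rows "4 -19 -40 0;0 0 -50 0;0 0 -50 0;0 0 -30 0;0 0 -10 0;0 0 0 0" --force 100

```text
t: 4.5
eef_pos: [0.5761, 0.0943, 0.1115]
tool_rot: [-0.0, -0.107, 0.994, -0.0]
contact_force: [-0.3, -0.1, 0.3]
gripper_width: -0.003
grasp_force: 0.0
```

>>> carry_out --rows "10 9 0 0;8 2 0 0;8 2 0 0;7 4 0 0;7 4 0 0;0 0 0 0"

```text
t: 5.25
eef_pos: [0.6126, 0.1134, 0.1104]
tool_rot: [-0.004, -0.107, 0.994, -0.001]
contact_force: [-11.8, -4.7, 5.0]
gripper_width: -0.001
grasp_force: 5.0
```

>>> carry_out --rows "6 6 0 0;6 7 0 0;4 8 0 0;4 8 0 0;0 0 0 0"

```text
t: 5.88
eef_pos: [0.6275, 0.1324, 0.1092]
tool_rot: [-0.011, -0.104, 0.994, -0.006]
contact_force: [-26.3, -22.8, 17.1]
gripper_width: 0.0
grasp_force: 14.9
```

```bash
sed -i 's/^cv2.imwrite.*/cv2.imwrite("pics\/%s.png"%sys.argv[1],np.hstack([cv2.resize(C["wrist"]["img"],(400,300)),cv2.resize(C["scene"]["img"][180:285,255:395],(400,300),interpolation=2)]))/' w.py; python3 w.py w2; python3 -c "
from h import *;o=get_obs();print(o['contact_force'],o['torque'],o['eef_pos'])"
```

```text
6.025 [0.6275 0.1324 0.1091] [-0.011  -0.104   0.9945 -0.0062]
knob scene [(array([376.3, 192.7]), 0.82, array([0.3869, 0.3578, 0.132 ])), (array([302.4, 217.5]), 0.59, array([0.5776, 0.172 , 0.132 ]))]
knob top [(array([114.7, 269.9]), 0.63, array([0.3425, 0.3552, 0.132 ]))]
knob wrist [(array([361.5, 184. ]), 0.97, array([0.5764, 0.1678, 0.132 ]))]
lever_end scene [(array([367.1, 181.4]), 0.67, array([0.3385, 0.3167, 0.115 ])), (array([285.9, 239. ]), 0.61, array([0.6619, 0.151 , 0.115 ]))]
lever_end top [(array([136.4, 294.8]), 0.62, array([0.2814, 0.3014, 0.115 ]))]
lever_end wrist [(array([322.7, 144.4]), 0.51, array([0.5654, 0.1512, 0.115 ]))]
port scene [(array([300.2, 219.6]), 0.81, array([0.5663, 0.1633, 0.1   ])), (array([231.3, 186.7]), 0.29, array([ 0.5358, -0.096 ,  0.1   ]))]
port top []
port wrist []
[-26.04547907 -22.55618005  16.73364907] [-4.67345544  5.52505016  0.28223586] [0.62752264 0.13248383 0.10916232]
```

View pics/w2.png

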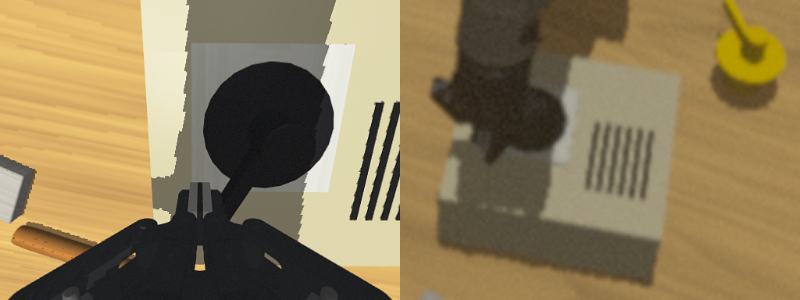

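>>> carry_out --rows "-2 6 1 0;-1 7 0 0;0 7 0 0;0 0 0 0"

```text
t: 6.98
eef_pos: [0.6331, 0.1623, 0.1121]
tool_rot: [-0.0, -0.107, 0.994, -0.002]
contact_force: [-1.5, -7.1, 0.3]
gripper_width: -0.002
grasp_force: 3.5
```

>>> carry_out --rows "0 4 0 0;0 3 0 0;0 0 0 0"

```text
t: 7.35
eef_pos: [0.6331, 0.1629, 0.112]
tool_rot: [-0.002, -0.105, 0.994, -0.005]
contact_force: [-3.9, -18.8, 4.7]
gripper_width: 0.001
grasp_force: 8.8
```

The lever is at the hard stop: force rises without motion. I back off, rise and look.

>>> carry_out --rows "0 -30 0 0;0 -10 20 0;-20 10 50 0;-20 20 50 0;-10 0 30 0;0 0 0 0;0 0 0 0" --claw 0

```text
t: 8.22
eef_pos: [0.5831, 0.1623, 0.2628]
tool_rot: [0.001, -0.108, 0.994, 0.0]
contact_force: [0.7, 0.2, 0.3]
gripper_width: 0.001
grasp_force: 0.0
```

```bash
python3 w.py w3
```

```text
8.375 [0.5826 0.1613 0.2613] [-0.0009 -0.1073  0.9942 -0.0002]
knob scene [(array([306.3, 219.2]), 0.85, array([0.5786, 0.1854, 0.132 ])), (array([377.9, 192.1]), 0.79, array([0.3823, 0.362 , 0.132 ]))]
knob top [(array([112.5, 270.6]), 0.83, array([0.3407, 0.3608, 0.132 ])), (array([192.2, 181.4]), 0.7, array([0.5708, 0.1665, 0.132 ]))]
knob wrist [(array([262.4, 171. ]), 0.89, array([0.5731, 0.166 , 0.132 ]))]
lever_end scene [(array([293.7, 238.9]), 0.78, array([0.6517, 0.1728, 0.115 ])), (array([367.4, 182. ]), 0.59, array([0.3406, 0.3184, 0.115 ]))]
lever_end top [(array([134.3, 294.7]), 0.74, array([0.2816, 0.3068, 0.115 ])), (array([385.5, 199.7]), 0.71, array([ 0.5295, -0.3328,  0.115 ]))]
lever_end wrist [(array([260.8, 237.6]), 0.67, array([0.6506, 0.1821, 0.115 ]))]
port scene [(array([303.4, 220.1]), 0.88, array([0.564 , 0.1733, 0.1   ]))]
port top [(array([191.2, 181.9]), 0.61, array([0.576 , 0.1744, 0.1   ])), (array([387.7, 199. ]), 0.39, array([ 0.5339, -0.3432,  0.1   ]))]
port wrist []
```

View pics/w3.png

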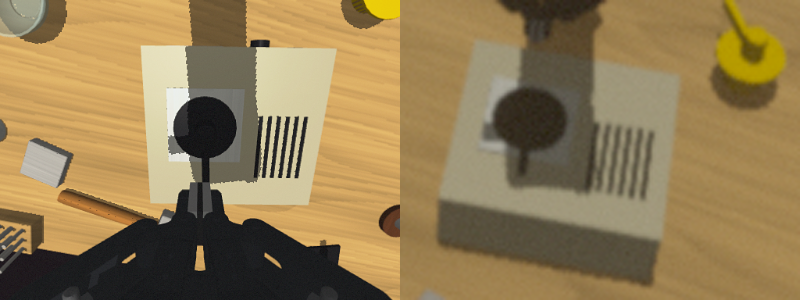

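The lever now points straight along the tool's x axis (wrist crop, knob 205,127, lever down to 205,180), released. The knob axis is at (0.573,0.166). Descending to grip.

>>> carry_out --rows "-9 5 -30 0;0 0 -45 0;0 0 -40 0;0 0 -25 0;0 0 -8 0;0 0 0 0;0 0 0 0" --claw 62 --force 60

```text
t: 9.7
eef_pos: [0.5748, 0.1666, 0.1156]
tool_rot: [0.001, -0.107, 0.994, 0.0]
contact_force: [0.3, -0.8, -0.3]
gripper_width: 0.728
grasp_force: 0.0
```

>>> carry_out --rows "0 0 0 0;0 0 0 0;0 0 0 0;0 0 0 0;0 0 0 0;0 0 0 0" --claw 0 --force 60

```text
t: 10.45
eef_pos: [0.5743, 0.1663, 0.1153]
tool_rot: [0.0, -0.107, 0.994, 0.0]
contact_force: [-1.5, -0.8, 5.3]
gripper_width: 0.31
grasp_force: 58.7
```

>>> carry_out --rows "0 0 4 0;0 0 8 0;0 0 8 0;0 0 0 0"

```text
t: 10.95
eef_pos: [0.5741, 0.1663, 0.1351]
tool_rot: [0.0, -0.107, 0.994, 0.0]
contact_force: [-0.5, -0.1, -2.1]
gripper_width: 0.306
grasp_force: 59.2
```

>>> carry_out --rows "0 0 20 0;0 0 40 0;0 0 40 0;0 0 20 0;0 -20 0 0;-2 -40 0 0;-3 -50 0 0;-3 -50 0 0;-3 -50 0 0;-3 -50 0 0"

```text
t: 12.2
eef_pos: [0.5581, -0.0968, 0.2526]
tool_rot: [-0.001, -0.107, 0.994, -0.0]
contact_force: [0.7, 0.5, -2.1]
gripper_width: 0.309
grasp_force: 59.6
```

>>> carry_out --rows "-3 -50 0 0;-3 -45 0 0;0 -35 0 0;0 -20 0 0;0 0 0 0;0 0 0 0;0 0 0 0"

```text
t: 13.08
eef_pos: [0.5543, -0.2418, 0.2541]
tool_rot: [-0.0, -0.109, 0.994, 0.0]
contact_force: [-0.2, 0.7, -3.2]
gripper_width: 0.307
grasp_force: 59.6
```

```bash
cat > t.py <<'E'
from h import *
np.set_printoptions(precision=4,suppress=True)
C={n:read_camera(n) for n in("scene","top","wrist")}
o=get_obs();print(o["t"],o["eef_pos"],o["gripper_width"],o["grasp_force"],o["contact_force"])
for n in C:
    for r in place_of(n,"tray_in")[:2]: print(n,"tray_in",r["centre"],r["confidence"],atz(C[n],r["centre"],.005))
    for r in outline_of(n,"tray")[:2]:
        k=max(cv2.findContours(r["pixels"].astype(np.uint8),0,1)[0],key=cv2.contourArea)[:,0]
        P=np.array([atz(C[n],p,.025)[:2]*1000 for p in k],np.float32);print(n,r["confidence"],cv2.minAreaRect(P))
cv2.imwrite("pics/t1.png",np.hstack([cv2.resize(C["wrist"]["img"],(400,300)),cv2.resize(C["scene"]["img"][120:240,110:270],(400,300),interpolation=2)]))
E
python3 t.py
```

```text
13.225 [ 0.5542 -0.2427  0.2544] 0.3104048248027819 59.642831683158875 [-0.4936 -1.0082 -3.6256]
scene tray_in [159.5, 184.8] 0.71 [ 0.5688 -0.3738  0.005 ]
scene 0.69 ((561.567626953125, -367.57098388671875), (144.86080932617188, 187.84573364257812), 76.9617691040039)
scene 0.2 ((793.0914916992188, 51.55316925048828), (226.1331329345703, 92.7635269165039), 68.70745086669922)
top tray_in [303.1, 228.3] 0.5 [ 0.4647 -0.1297  0.005 ]
wrist tray_in [154.5, 127.1] 0.8 [ 0.5483 -0.3784  0.005 ]
wrist 0.56 ((552.4136962890625, -373.2903137207031), (130.8894500732422, 181.3586883544922), 76.24726104736328)
wrist 0.39 ((461.0549621582031, -125.43175506591797), (115.51907348632812, 114.52427673339844), 76.82522583007812)
```

View pics/t1.png

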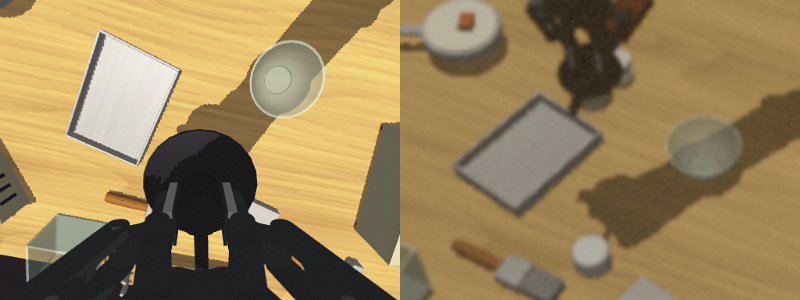

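The filter hangs upright in the gripper. The tray's wrist outline (400-px crop, centre about 123,98) measures 131 x 181 mm, centre (0.552,-0.373). I move over it and lower.

>>> carry_out --rows "0 -35 0 0;0 -50 0 0;-1 -35 0 0;0 -9 0 0;0 0 -40 0;0 0 -50 0;0 0 -40 0;0 0 -25 0;0 0 -15 0;0 0 0 0"

```text
t: 14.78
eef_pos: [0.5528, -0.3717, 0.0836]
tool_rot: [-0.001, -0.108, 0.994, 0.001]
contact_force: [-0.2, 0.1, -3.1]
gripper_width: 0.312
grasp_force: 60.1
```

>>> carry_out --rows "0 0 -5 0;0 0 -3 0;0 0 -2 0;0 0 0 0;0 0 0 0"

```text
t: 15.4
eef_pos: [0.5529, -0.3727, 0.0745]
tool_rot: [0.0, -0.107, 0.994, -0.0]
contact_force: [0.2, 0.3, -3.7]
gripper_width: 0.308
grasp_force: 60.1
```

>>> carry_out --rows "0 0 -2 0;0 0 -2 0;0 0 0 0;0 0 0 0"

```text
t: 15.9
eef_pos: [0.5529, -0.3727, 0.0703]
tool_rot: [-0.0, -0.107, 0.994, 0.0]
contact_force: [0.6, 0.6, -2.6]
gripper_width: 0.311
grasp_force: 60.1
```

>>> carry_out --rows "0 0 -1 0;0 0 -1 0;0 0 0 0;0 0 0 0"

```text
t: 16.4
eef_pos: [0.5529, -0.3726, 0.0683]
tool_rot: [0.0, -0.107, 0.994, 0.0]
contact_force: [-0.9, -1.2, -3.2]
gripper_width: 0.31
grasp_force: 60.1
```

>>> carry_out --rows "0 0 -1 0;0 0 -1 0;0 0 0 0;0 0 0 0"

```text
t: 16.9
eef_pos: [0.5531, -0.3728, 0.0673]
tool_rot: [0.0, -0.107, 0.994, -0.0]
contact_force: [-2.6, 2.0, 5.8]
gripper_width: 0.31
grasp_force: 60.9
```

>>> carry_out --rows "0 0 -1 0;0 0 -1 0;0 0 0 0;0 0 0 0"

```text
t: 17.4
eef_pos: [0.5533, -0.3729, 0.0673]
tool_rot: [0.001, -0.107, 0.994, 0.0]
contact_force: [-6.5, 5.4, 19.3]
gripper_width: 0.311
grasp_force: 62.4
```

Contact at TCP 0.067, as expected. I ease up 2 mm, release, and rise.

>>> carry_out --rows "0 0 1 0;0 0 1 0;0 0 0 0"

```text
t: 17.77
eef_pos: [0.5531, -0.3728, 0.0673]
tool_rot: [0.0, -0.107, 0.994, -0.0]
contact_force: [-2.7, 3.0, 7.5]
gripper_width: 0.311
grasp_force: 61.1
```

>>> carry_out --rows "0 0 0 0;0 0 0 0;0 0 0 0;0 0 0 0;0 0 0 0;0 0 0 0" --claw 60

```text
t: 18.52
eef_pos: [0.5529, -0.3727, 0.0663]
tool_rot: [-0.0, -0.107, 0.994, 0.0]
contact_force: [-0.3, -0.5, -0.1]
gripper_width: 0.704
grasp_force: 0.0
```

>>> carry_out --rows "0 0 15 0;0 0 30 0;0 0 40 0;0 0 40 0;0 0 40 0;0 30 20 0;0 50 0 0;0 50 0 0;0 0 0 0;0 0 0 0"

```text
t: 19.77
eef_pos: [0.5529, -0.2434, 0.2523]
tool_rot: [0.001, -0.107, 0.994, -0.001]
contact_force: [0.2, -0.4, -0.1]
gripper_width: 0.703
grasp_force: 0.0
```

```bash
sed -i 's/t1.png/t2.png/' t.py; cat >> t.py <<'E'
for n in C:
    for r in place_of(n,"knob")[:3]: print(n,"knob",r["centre"],r["confidence"],atz(C[n],r["centre"],.085))
E
python3 t.py
```

```text
19.925 [ 0.5525 -0.2445  0.2517] 0.7047833374053833 0.0 [-0.2304  0.4361 -0.7802]
scene tray_in [158.8, 184.3] 0.64 [ 0.5678 -0.3773  0.005 ]
scene 0.71 ((560.7922973632812, -367.82843017578125), (150.59188842773438, 192.13641357421875), 75.71783447265625)
top tray_in [361.1, 133.3] 0.63 [ 0.7442 -0.3029  0.005 ]
top tray_in [306.5, 230.5] 0.27 [ 0.4586 -0.1391  0.005 ]
wrist 0.91 ((552.1021118164062, -373.5254821777344), (132.85836791992188, 180.73304748535156), 76.42829895019531)
scene knob [381.3, 194.4] 0.81 [0.3476 0.375  0.085 ]
scene knob [159.9, 169.5] 0.77 [ 0.5587 -0.3634  0.085 ]
scene knob [196.4, 152.1] 0.53 [ 0.4335 -0.2856  0.085 ]
top knob [113.3, 270.3] 0.78 [0.3411 0.3749 0.085 ]
wrist knob [135.2, 144.2] 0.57 [ 0.5527 -0.3737  0.085 ]
```

View pics/t2.png

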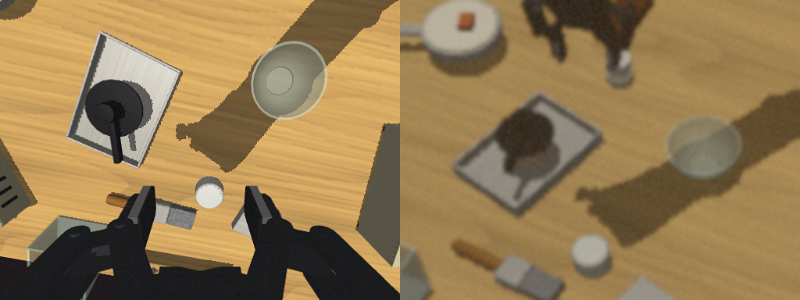

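The filter stands upright in the middle of the tray (wrist crop 114,107). The knob is within 1 mm of the tray centre, the tray has not moved, and the gripper is clear.

```bash
python3 -c "
from station import *
print(hand_in())"
```

```text
the job is handed in; nothing more can be done
None
```

I turned the lever to its end stop and lifted the filter out. It now stands upright in the centre of the steel tray, released, with the gripper clear. The job was handed in at about 20 s of the 58 s allowed; `hand_in()` returned no verdict.

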